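# Find the loose bearing bolt and hold its cap open

### The arm

A 6-joint arm with a two-finger parallel gripper is mounted at the origin on a cart in front of the work surface, level with it; the furniture and walls round the work are solid. World frame = base frame: x ahead of the robot, y to its left, z up, the work surface at z = 0. Lengths are in mm, angles in degrees, forces in N, time in s.
With the tool pointing down it reaches from about 300 to 850 mm from the base axis. Payload 4.2 kg.
Tool frame: the origin (TCP) lies midway between the tips of the shut fingers; the grasp point (between the pads) lies 19 mm behind it; x points along the fingers, y is the direction in which the jaws open and shut, and the axes are right-handed (so a half turn about x gives the same grasp; the last joint's range is limited). The gripper opens to 91 mm and grips with 3 to 60 N. Pads are 32 mm wide; open, the fingers measure 118 mm over their backs; the gripper's body (76 mm by 178 mm) begins 60 mm behind the grasp point.
Start: joints at [62.223, 18.312, 89.639, -0, 72.044, -1.146], TCP at [257.745, 514.014, 213.976] pointing down, gripper open.
Joint ranges: [-177.97, 177.97], [-48.28, 115.42], [12.27, 149.76], [-77.06, 257.06], [2.81, 150.46], [-146.56, 146.56]. Speed limits (degrees/s): [147.25, 147.25, 180, 180, 180, 180].

### API

Orientations are given as [roll, pitch, yaw] about the fixed x, y, z axes, in that order (R = Rz(yaw) Ry(pitch) Rx(roll)).
In Python, from workcell import * gives the robot as it stands.
- The arm moves only by the shell command python3 -m handwheel 'ROWS' [FORCE]. ROWS is a JSON object of lists of equal length, an entry for each row: "gripper": the closure, from 0 (fully open) to 1 (shut); "offset": the shift along the tool's x, y, z in mm, a list of three; "rot": the turn, a rotation vector about the tool's x, y, z in degrees, a list of three. A call has 1 to 5 rows; each row is the pose to reach, as a shift and turn from the pose commanded when the call began, along the tool's axes at that moment; what a row does not reach only later rows make up. A row lasts 1/12 s, in which the tool goes at most 41.7 mm and 7.16 degrees, less where a joint would pass 70% of its speed; a pose out of reach is approached as far as the arm can. A call with a gripper value outside its range is refused whole. The fingers move at their own pace and stop on an object; FORCE is the grip in N (left out, the last holds). Time passes only in rows, so rows that repeat a pose let the fingers close. It gives the time, the measured TCP pose, the force and the opening at its end, in the units of the state.
- state(): the state, without advancing time (a new reading comes with each control period).
- grab_frame(name): name is "side" or "top" or "wrist"; returns the picture (420x560x3 uint8, red, green, blue); there is no depth.
- camera_params(name): a dict with "fx", "fy", "cx", "cy" (pixels), "position" and "attitude" of the camera in the world; the wrist camera has in their place "hand_eye" (4x4, takes a point from camera to tool coordinates, whose origin is the TCP and whose axes are the tool frame's). Camera axes: x right, y up, looking along -z (the intrinsics and any distortion apply to the point x, -y, -z); pixel columns grow to the right and rows downward; lengths in mm; the calibration is good to about 2 mm. A picture is of the moment at which its call begins: read the wrist's pose just before it. camera_params takes no time and is no camera call.
- job_done(): hands the job in, once; it reports no verdict.
The state is a dict: "time_s": time; "qpos": joint angles; "qvel": joint speeds; "effort": joint torques, N m; "ee_pos": TCP position; "ee_rot": TCP orientation; "force": force on the tool from outside, world axes, zero at the start; "torque": the same for the moment, N m; "gripper_width": finger opening in mm.
Only numpy, scipy, OpenCV 4.12 (cv2) and the standard library are available. Lean on these libraries where they do the work, as an engineer would, in place of code of your own. Each camera call takes 0.05 s, during which the arm holds its last target.

### The job

One of the three bolts that hold the bearing caps of this bench shaft has lost its thread: lightly tap the bolt heads from above until you find the one that gives under the finger. Then lift the bearing cap that this bolt should hold, by its lifting eye, until it stands at least 45 degrees open, and finish while still holding it open and still, so that a colleague can look at the bearing (the cap falls shut if let go). Do not disturb the tools that lie about.

Things in the scene. Friction and masses are not known exactly. Their poses are not given: they have to be found in the camera images.
- stand: Bench stand, fixed: dark steel plate (165 x 330 x 12 mm) with three equal grey split bearings along its y axis (left at y = +125 mm, middle 0, right -125 mm) that carry one steel shaft along y, 52 mm above the bench; an 80 mm pulley at the shaft's left end, out to y = +228 mm. Origin on the bench below the shaft at the middle bearing; x points from the bolts to the hinges (away from the robot), z up.
- bolt_left: Left bolt; origin = centre of its hex head's top (21 mm over corners), 90 mm above the bench, 56 mm in front (-x of stand) of the shaft axis, 16 mm higher than the cap's dome; nothing is higher within 40 mm. The three look alike and stand equally high. A sound one is rigid; the loose one rides on a spring: it gives from 1 N on, sinks 5 mm straight down to its stop at 3 N and springs back.
- bolt_middle: The same for the middle bolt.
- bolt_right: The same for the right bolt.
- eye_left (a point): Hole centre of the left cap's lifting eye, an upright plate 12 mm thick along the stand's y, 28 mm long along x, with a rounded top 14 mm above this point. While shut it is 98 mm above the bench, right above the shaft axis; the cap's dome (50 mm wide along y) is 24 mm below it. Pinch the plate across y, near this point. It swings with the cap on an arc of 69 mm radius about the hinge.
- eye_middle (a point): The same for the middle cap.
- eye_right (a point): The same for the right cap.
- cap_left (a joint): Hinge of the left bearing cap (50 mm wide, 0.35 kg): 0 = shut, grows as it opens (rad), at most 1.2. Its line lies along the stand's y, 51 mm behind (+x of stand) the shaft axis, 52 mm above the bench: the bolt side rises, the eye swings up and away from the robot. No spring; it falls shut when let go. A cap whose bolt is sound cannot be opened.
- cap_middle (a joint): The same for the middle cap.
- cap_right (a joint): The same for the right cap.
- screwdriver: Black screwdriver, 175 mm long, loose on the bench in front of the stand; a bystander.
- square: Engineer's square, 159 x 100 mm, loose on the bench on the right; a bystander.
- tape_roll: Roll of masking tape, 100 mm across, 25 mm high, loose on the bench on the left; a bystander.

How it is judged:
By the outcome, as a careful person would: the job done as asked, in the order asked, and still so for the second after the job is handed in, while the arm keeps its last pose, push and grip.
It also fails if it takes over 58 s, if anything falls off the work surface, if the arm or the gripper's body presses on something with over 40 N, if the wrist force passes 120 N, or if a joint passes its speed limit or range.

## Working session

There is one attempt and no reset: what is moved stays moved. The work goes in short steps, Python scripts to look and compute and a shell command to move; the robot and the scene stay as the last step left them, time stands still between calls to the robot, and variables do not carry over. Pictures are saved under pics/ and viewed, and the job is handed in when it is done.

```bash
mkdir -p pics
python3 - <<'E'
from workcell import *
import cv2
print(state())
for n in ("side","top"):
    cv2.imwrite(f"pics/{n}0.png",grab_frame(n)[:,:,::-1]); print(camera_params(n))
print(camera_params("wrist"))
E
```

```text
{'time_s': 0.0, 'qpos': array([ 6.22244366e+01,  1.83533010e+01,  8.97066883e+01, -1.82443570e-03,
        7.20442396e+01, -1.14634798e+00]), 'qvel': array([ 0.00042861, -0.00975723, -0.05748924, -0.04579708,  0.0329599 ,
        0.09696598]), 'effort': array([ 1.18031210e-03, -4.12466812e+01, -2.31974423e+01,  7.28930952e-02,
        4.53496724e-02, -1.39139865e-04]), 'ee_pos': array([257.4985305 , 513.55052372, 213.10173716]), 'ee_rot': array([ -90.19293345,   89.89575673, -116.82158483]), 'force': array([0.48091704, 0.1863366 , 0.23494926]), 'torque': array([ 0.02261769,  0.02251978, -0.04147961]), 'gripper_width': 91.33133535750686}
{'fx': 500.6097995495554, 'fy': 500.6097995495554, 'cx': 279.81273906915817, 'cy': 210.26427222733463, 'position': array([  247.23844016, -1381.60832912,   903.66240006]), 'attitude': array([ 60.66780083,   0.65695014, -10.97210903])}
{'fx': 387.9518901918502, 'fy': 387.9518901918502, 'cx': 279.3788060807388, 'cy': 216.1670095988228, 'position': array([ 349.71122088,   69.91496158, 1236.83931385]), 'attitude': array([  8.8455955 ,   0.14964115, -90.66312351])}
{'fx': 327.92175059717, 'fy': 327.92175059717, 'cx': 284.9690527708489, 'cy': 213.3715235113407, 'hand_eye': array([[ 2.98980192e-04,  2.55775155e-01, -9.66736252e-01,
        -1.71099567e+02],
       [ 9.99999771e-01, -6.63956461e-04,  1.33600614e-04,
         4.59910971e-01],
       [-6.07699063e-04, -9.66736070e-01, -2.55775295e-01,
        -7.24372122e+01],
       [ 0.00000000e+00,  0.00000000e+00,  0.00000000e+00,
         1.00000000e+00]])}
```

View pics/top0.png

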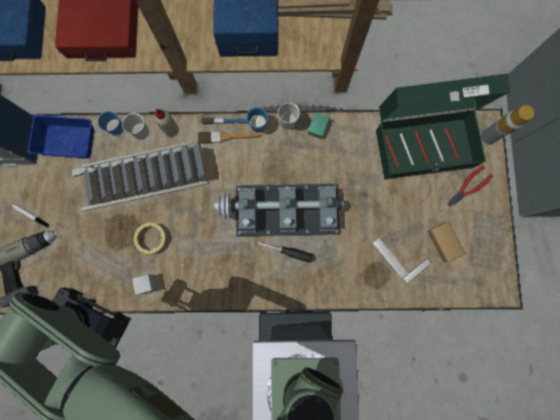

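View pics/side0.png

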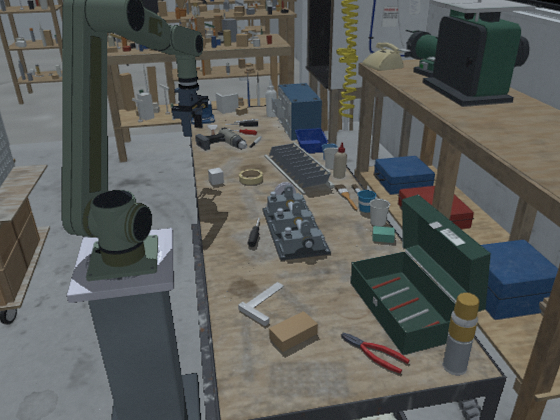

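The top view shows the stand at about (288,210), its plate corners near (236,185) and (341,234), and the pulley to the left at (224,205). The screwdriver is in front of it at (288,252). I'll zoom in next.

Run:
```python
import cv2
a=cv2.imread("pics/top0.png")[165:270,200:360]; cv2.imwrite("pics/top0z.png",cv2.resize(a,None,fx=5,fy=5,interpolation=cv2.INTER_CUBIC))
a=cv2.imread("pics/side0.png")[170:270,230:350]; cv2.imwrite("pics/side0z.png",cv2.resize(a,None,fx=6,fy=6,interpolation=cv2.INTER_CUBIC))
```

```text
(no output)
```

View pics/top0z.png

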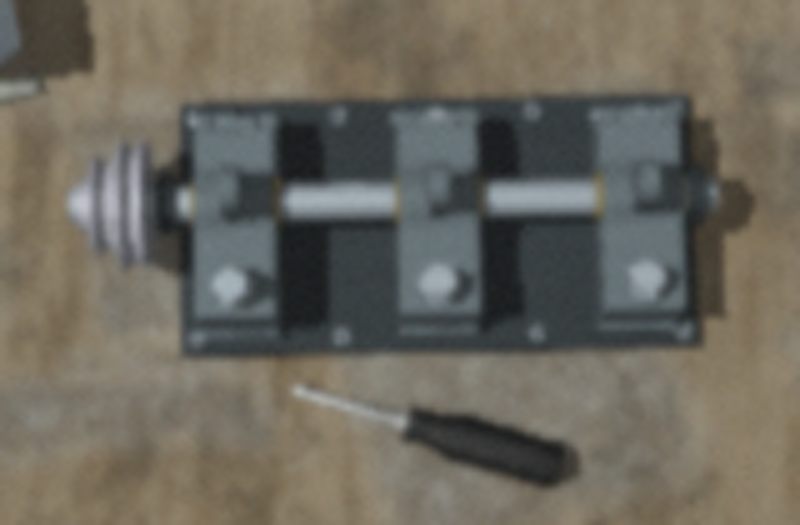

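View pics/side0z.png

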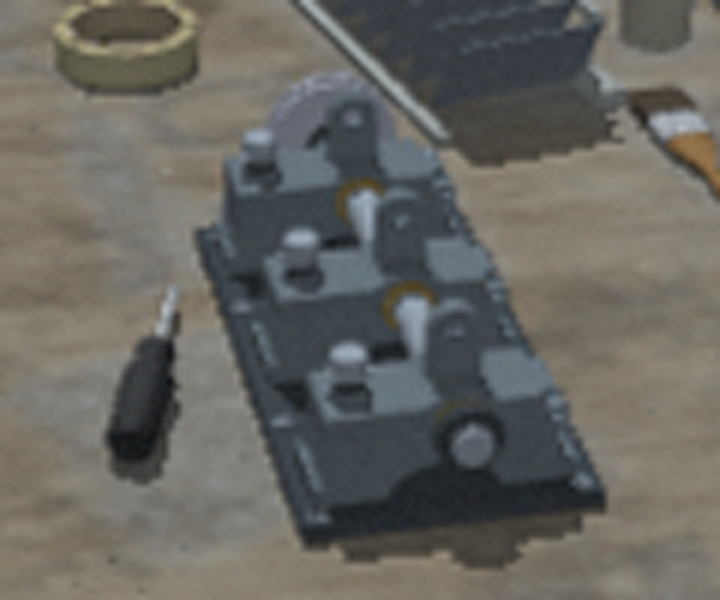

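```bash
cat > h.py <<'E'
import numpy as np
from scipy.spatial.transform import Rotation as R
from scipy.optimize import least_squares
from workcell import *
def proj(P,c,T=None):
    P=np.atleast_2d(P)
    M=R.from_euler('xyz',c["attitude"],degrees=True).as_matrix()
    q=(P-c["position"])@M
    return np.c_[c["cx"]+c["fx"]*q[:,0]/-q[:,2], c["cy"]-c["fy"]*q[:,1]/-q[:,2]]
def wcam(s):
    c=dict(camera_params("wrist")); H=c["hand_eye"]
    Rt=R.from_euler('xyz',s["ee_rot"],degrees=True).as_matrix()
    c["position"]=s["ee_pos"]+Rt@H[:3,3]
    c["attitude"]=R.from_matrix(Rt@H[:3,:3]).as_euler('xyz',degrees=True)
    return c
def stand(p,L):
    a=np.deg2rad(p[2]); L=np.atleast_2d(L).astype(float)
    return np.c_[p[0]+L[:,0]*np.cos(a)-L[:,1]*np.sin(a),p[1]+L[:,0]*np.sin(a)+L[:,1]*np.cos(a),L[:,2]]
BOLT=[[-56,125,90],[-56,0,90],[-56,-125,90]]
E
python3 - <<'E'
from h import *
ct,cs=camera_params("top"),camera_params("side")
f=lambda u,k,o:(np.array(u)+.5)/k-.5+np.array(o)
tb=f([[231,283],[438,280],[648,275]],5,[200,165])
tc=f([[183,104],[688,97],[700,347],[183,354]],5,[200,165])
sb=f([[258,138],[300,238],[348,353]],6,[230,170])
se=f([[352,117],[402,222],[455,330]],6,[230,170])
C=[[82.5,165,12],[82.5,-165,12],[-82.5,-165,12],[-82.5,165,12]]
E=[[0,119,98],[0,-6,98],[0,-131,98]]
def res(p):
    return np.r_[(proj(stand(p,BOLT),ct)-tb),(proj(stand(p,C),ct)-tc)*.5,(proj(stand(p,BOLT),cs)-sb),(proj(stand(p,E),cs)-se)]
r=least_squares(lambda p:res(p).ravel(),[550,0,0],loss='soft_l1'); print(r.x); print(res(r.x).round(1))
print(stand(r.x,BOLT).round(1))
E
```

```text
[5.69801500e+02 4.75611528e+01 4.58675151e-01]
[[-0.3  0.5]
 [ 0.2  0.2]
 [ 0.   0.4]
 [-0.6 -1.2]
 [-0.1 -1.5]
 [-0.2 -1.2]
 [-0.5 -0.9]
 [-0.   0.1]
 [-0.   0.2]
 [-0.1  0.2]
 [ 0.1  0.7]
 [-0.2 -0.1]
 [ 0.   0.8]]
[[512.8 172.1  90. ]
 [513.8  47.1  90. ]
 [514.8 -77.9  90. ]]
```

```bash
cat >> h.py <<'E'
def plan(pos,yaw=0.46,flip=1,tilt=0,s=None):
    "offset/rot in tool axes to reach TCP pos with tool x down (tilted by tilt about stand y so the tip points toward robot), tool y = flip*stand y"
    s=s or state(); Rt=R.from_euler('xyz',s["ee_rot"],degrees=True)
    t=np.deg2rad(tilt); x=[-np.sin(t),0,-np.cos(t)]; y=[0,flip,0]
    T=R.from_euler('z',yaw,degrees=True)*R.from_matrix(np.c_[x,y,np.cross(x,y)])
    return Rt.inv().apply(np.array(pos)-s["ee_pos"]).round(1),(Rt.inv()*T).as_rotvec(degrees=True).round(2)
E
python3 - <<'E'
from h import *
s=state(); print(R.from_euler('xyz',s["ee_rot"],degrees=True).as_matrix().round(3))
for f in(1,-1): print(plan([514,47,140],flip=f),plan([513,172,140],flip=f))
E
```

```text
[[-0.001  0.448  0.894]
 [-0.001  0.894 -0.448]
 [-1.    -0.002 -0.   ]]
(array([  73.7, -302.1,  438.4]), array([-2.709e+01, -2.000e-02,  9.000e-02])) (array([  73.5, -190.8,  381.5]), array([-2.709e+01, -2.000e-02,  9.000e-02]))
(array([  73.7, -302.1,  438.4]), array([1.5291e+02, 1.2000e-01, 3.0000e-02])) (array([  73.5, -190.8,  381.5]), array([1.5291e+02, 1.2000e-01, 3.0000e-02]))
```

```bash
python3 -m handwheel '{"gripper":[1,1,1,1,1],"offset":[[0,-16,32],[0,-32,64],[0,-48,96],[0,-64,128],[0,-80,160]],"rot":[[-5.4,0,0],[-10.8,0,0],[-16.2,0,0],[-21.6,0,0],[-27.1,0,0]]}' 20
python3 - <<'E'
from h import *
print(plan([513,172,120]))
E
```

```text
time_s: 0.52
ee_pos: [365.3, 369.2, 213.6]
ee_rot: [-135.0, 90.0, -134.2]
force: [0.3, 0.1, 0.6]
gripper_width: 60.5
(array([  93.6, -199.2,  145. ]), array([ 0.32, -0.03,  0.03]))
```

```bash
python3 -m handwheel '{"gripper":[1,1,1,1,1],"offset":[[0,-30,22],[10,-60,44],[20,-90,66],[30,-120,88],[40,-150,110]],"rot":[[0.3,0,0],[0.3,0,0],[0.3,0,0],[0.3,0,0],[0.3,0,0]]}'
python3 -m handwheel '{"gripper":[1,1,1,1],"offset":[[10,-25,18],[25,-49,35],[40,-49,35],[40,-49,35]],"rot":[[0,0,0],[0,0,0],[0,0,0],[0,0,0]]}'
python3 - <<'E'
from h import *
import cv2
s=state();print(s["ee_pos"],s["force"],plan([513,172,92]))
c=wcam(s); im=grab_frame("wrist")[:,:,::-1].copy()
p=[569.8,47.6,.46]
L=BOLT+[[0,125,98],[0,0,98],[0,-125,98]]
for q in proj(stand(p,L),c): print(q.round(0)); cv2.circle(im,tuple(int(v) for v in q),3,(0,0,255),1)
cv2.imwrite("pics/w1.png",im)
cv2.imwrite("pics/s1.png",cv2.resize(grab_frame("side")[130:270,200:360,::-1],None,fx=4,fy=4,interpolation=cv2.INTER_CUBIC))
E
```

```text
time_s: 0.93
ee_pos: [476.7, 220.0, 173.3]
ee_rot: [-179.8, 90.0, -179.7]
force: [0.1, 0.4, 0.9]
gripper_width: 27.4
time_s: 1.27
ee_pos: [509.9, 170.7, 130.8]
ee_rot: [-163.9, 89.6, -163.9]
force: [-0.5, 0.7, -0.3]
gripper_width: 1.7
[509.87565638 170.71184941 130.78708718] [-0.48921316  0.70257413 -0.26349399] (array([38.8,  1.4,  3.4]), array([-0.47, -0.37,  0.11]))
[286. 241.]
[104. 242.]
[-78. 243.]
[287. 320.]
[109. 321.]
[-68. 322.]
```

View pics/w1.png

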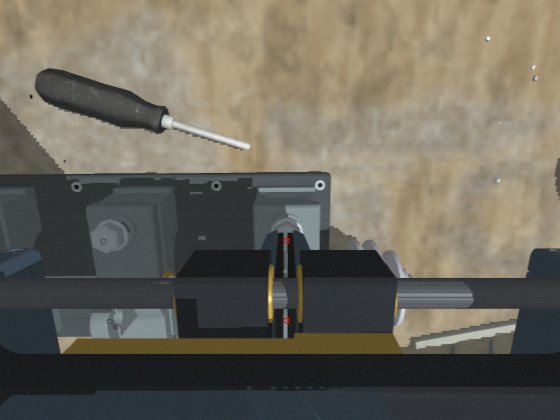

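View pics/s1.png

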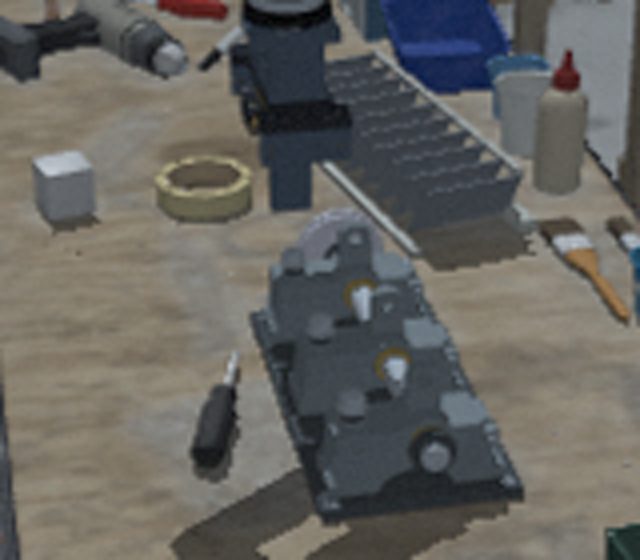

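Run:
```python
import cv2
a=cv2.imread("pics/w1.png")[180:350,60:340]; cv2.imwrite("pics/w1z.png",cv2.resize(a,None,fx=2.8,fy=2.8,interpolation=cv2.INTER_CUBIC))
```

```text
(no output)
```

View pics/w1z.png

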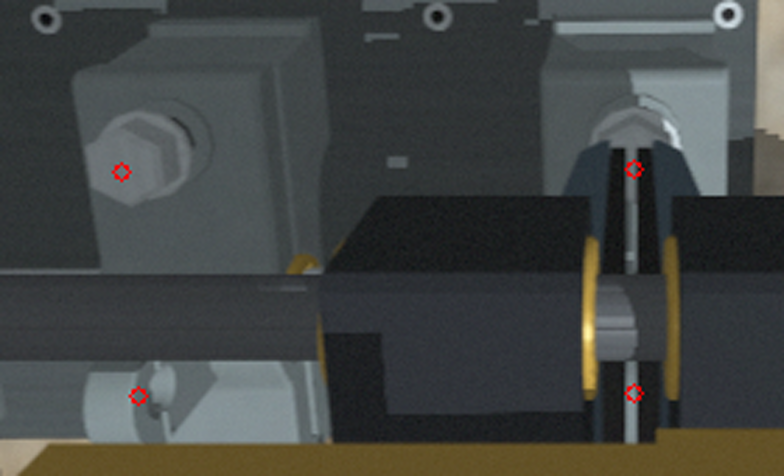

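The middle bolt's head top is at about (105,239) in the wrist view, against a predicted (104,241), so the fit is within 2 mm. I'll descend over the left bolt.

```bash
python3 -m handwheel '{"gripper":[1,1,1,1,1],"offset":[[12,0.5,1],[24,1.4,3],[33,1.4,3],[33,1.4,3],[33,1.4,3]],"rot":[[0,0,0],[-0.3,-0.3,0],[-0.3,-0.3,0],[-0.3,-0.3,0],[-0.3,-0.3,0]]}'
python3 - <<'E'
from h import *
s=state();print(s["ee_pos"],s["force"],s["qvel"].round(1),plan([513,172,92]))
E
```

```text
time_s: 1.78
ee_pos: [514.0, 174.8, 101.3]
ee_rot: [0.5, 89.7, 1.1]
force: [0.4, -0.3, 0.2]
gripper_width: 0.5
[513.95032915 174.81359084 101.26954895] [ 0.42764565 -0.32470168  0.16216425] [-0.3 -0.6 -1.  -0.2 -0.1  0. ] (array([ 9.3, -2.8, -1. ]), array([ 0.07,  0.29, -0.  ]))
```

```bash
python3 -m handwheel '{"gripper":[1,1,1,1],"offset":[[3,-2.8,-1],[6,-2.8,-1],[8,-2.8,-1],[8,-2.8,-1]],"rot":[[0,0.3,0],[0,0.3,0],[0,0.3,0],[0,0.3,0]]}'
for i in 1 2; do python3 -m handwheel '{"gripper":[1,1,1],"offset":[[1,0,0],[1,0,0],[1,0,0]],"rot":[[0,0,0],[0,0,0],[0,0,0]]}';done
```

```text
time_s: 2.12
ee_pos: [513.2, 171.3, 92.8]
ee_rot: [-177.6, 90.0, -177.1]
force: [-1.1, -0.5, 0.2]
gripper_width: 0.3
time_s: 2.37
ee_pos: [513.4, 171.4, 92.0]
ee_rot: [32.5, 90.0, 33.0]
force: [-0.3, -0.8, -0.2]
gripper_width: 0.5
time_s: 2.62
ee_pos: [513.3, 171.4, 90.9]
ee_rot: [154.7, 90.0, 155.2]
force: [-0.9, -0.0, 0.0]
gripper_width: 0.3
```

```bash
python3 -m handwheel '{"gripper":[1,1,1],"offset":[[1,0,0],[1,0,0],[1,0,0]],"rot":[[0,0,0],[0,0,0],[0,0,0]]}'
python3 -m handwheel '{"gripper":[1,1,1],"offset":[[1,0,0],[1,0,0],[1,0,0]],"rot":[[0,0,0],[0,0,0],[0,0,0]]}'
```

```text
time_s: 2.87
ee_pos: [513.5, 171.5, 90.1]
ee_rot: [24.4, 90.0, 24.9]
force: [0.2, -0.1, 0.6]
gripper_width: 0.9
time_s: 3.12
ee_pos: [513.5, 171.4, 90.0]
ee_rot: [18.9, 89.9, 19.3]
force: [-1.3, -0.9, 7.6]
gripper_width: 0.4
```

Left: contact at z = 90 and 7.6 N without sinking, so it is sound. Next is the middle bolt.

```bash
python3 -m handwheel '{"gripper":[1,1,1,1,1],"offset":[[-20,0,0],[-25,-35,0],[-25,-70,0],[-25,-105,0],[-20,-124.5,0.5]],"rot":[[0,0,0],[0,0,0],[0,0,0],[0,0,0],[0,0,0]]}'
python3 -m handwheel '{"gripper":[1,1,1,1],"offset":[[8,0,0],[16,0,0],[16,0,0],[16,0,0]],"rot":[[0,0,0],[0,0,0],[0,0,0],[0,0,0]]}'
python3 - <<'E'
from h import *
s=state();print(s["ee_pos"],s["force"],plan([513.5,47,89]))
E
```

```text
time_s: 3.53
ee_pos: [515.1, 44.3, 109.7]
ee_rot: [-26.4, 89.9, -26.0]
force: [0.6, 0.0, 0.2]
gripper_width: 0.9
time_s: 3.87
ee_pos: [514.3, 47.9, 92.1]
ee_rot: [170.7, 89.9, 171.2]
force: [0.5, -1.2, -0.7]
gripper_width: 0.2
[514.34110176  47.9066804   92.1395667 ] [ 0.47996412 -1.232459   -0.72016926] (array([ 3.1, -0.9, -0.8]), array([ 0.07, -0.1 , -0.02]))
```

```bash
for i in 1 2 ; do python3 -m handwheel '{"gripper":[1,1,1],"offset":[[1,0,0],[2,0,0],[2,0,0]],"rot":[[0,0,0],[0,0,0],[0,0,0]]}';done
```

```text
time_s: 4.12
ee_pos: [514.9, 47.6, 91.0]
ee_rot: [30.9, 90.0, 31.4]
force: [0.0, -0.4, -0.0]
gripper_width: 0.4
time_s: 4.37
ee_pos: [515.1, 47.3, 89.1]
ee_rot: [38.2, 89.9, 38.7]
force: [-0.2, 1.6, 2.2]
gripper_width: 0.7
```

```bash
python3 -m handwheel '{"gripper":[1,1,1],"offset":[[1,0,0],[1.5,0,0],[1.5,0,0]],"rot":[[0,0,0],[0,0,0],[0,0,0]]}'
```

```text
time_s: 4.62
ee_pos: [515.1, 47.1, 87.6]
ee_rot: [33.5, 90.0, 34.0]
force: [0.2, 1.5, 1.6]
gripper_width: -0.0
```

```bash
python3 -m handwheel '{"gripper":[1,1,1],"offset":[[1,0,0],[1,0,0],[1,0,0]],"rot":[[0,0,0],[0,0,0],[0,0,0]]}'
python3 -m handwheel '{"gripper":[1,1,1,0.6,0.6],"offset":[[-15,0,0],[-40,0,0],[-70,0,0],[-70,0,20],[-70,0,54]],"rot":[[0,0,0],[0,0,0],[0,0,0],[0,0,0],[0,0,0]]}'
python3 - <<'E'
from h import *
import cv2
s=state();print(s["ee_pos"],s["force"],plan([569.5,47.5,130]))
c=wcam(s); im=grab_frame("wrist")[:,:,::-1].copy()
p=[569.8,47.6,.46]
for q in proj(stand(p,BOLT+[[0,125,98],[0,0,98],[0,0,112],[0,-125,98]]),c): print(q.round(0)); cv2.circle(im,tuple(int(v) for v in q),3,(0,0,255),1)
cv2.imwrite("pics/w2.png",im)
E
```

```text
time_s: 4.87
ee_pos: [515.1, 47.0, 86.6]
ee_rot: [29.2, 90.0, 29.7]
force: [0.1, 2.2, 3.6]
gripper_width: 0.7
time_s: 5.28
ee_pos: [567.6, 46.9, 158.6]
ee_rot: [-42.8, 89.9, -42.3]
force: [-0.6, 0.2, -0.3]
gripper_width: 10.8
[567.56898124  46.90418009 158.58617491] [-0.60809084  0.22564929 -0.31849698] (array([28.6,  0.6,  1.9]), array([0.03, 0.05, 0.04]))
[459. 153.]
[285. 153.]
[112. 153.]
[454. 231.]
[285. 230.]
[285. 237.]
[116. 230.]
```

View pics/w2.png

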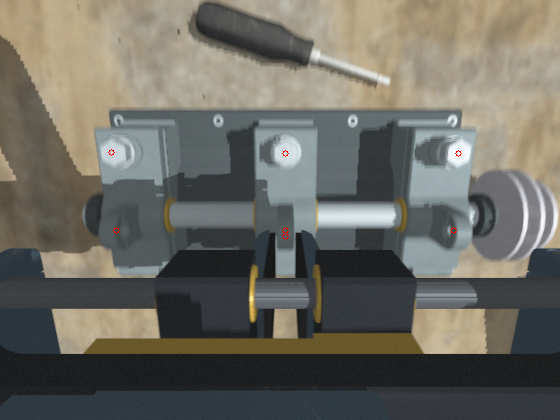

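The wrist view confirms the fit: bolt heads at (285,153), (111,153) and (459,153), and the middle eye centred between the open fingers at (285,235). The middle bolt sank about 3.4 mm under 2–3.6 N, so it is the loose one. I'll descend over its eye.

```bash
python3 -m handwheel '{"gripper":[0.6,0.6,0.6,0.6,0.6],"offset":[[15,0.6,2],[35,0.6,2],[55,0.6,2],[72,0.6,2],[72,0.6,2]],"rot":[[0,0,0],[0,0,0],[0,0,0],[0,0,0],[0,0,0]]}'
python3 - <<'E'
from h import *
s=state();print(s["ee_pos"],s["force"],s["gripper_width"],plan([569.5,47.5,83]))
E
```

```text
time_s: 5.75
ee_pos: [567.7, 47.4, 80.4]
ee_rot: [-172.9, 89.5, -172.4]
force: [-0.5, -0.8, 0.4]
gripper_width: 36.5
[567.68279821  47.3680508   80.40820968] [-0.52360613 -0.83321576  0.39408792] 36.475669719261234 (array([-2.6,  0.1,  1.8]), array([ 0.02, -0.5 ,  0.06]))
```

```bash
python3 -m handwheel '{"gripper":[0.6,1,1,1,1],"offset":[[-2,0,1.8],[-2,0,1.8],[-2,0,1.8],[-2,0,1.8],[-2,0,1.8]],"rot":[[0,-0.4,0],[0,-0.4,0],[0,-0.4,0],[0,-0.4,0],[0,-0.4,0]]}' 20
python3 - <<'E'
from h import *
s=state();print(s["ee_pos"],s["force"],s["gripper_width"],s["qpos"])
E
```

```text
time_s: 6.17
ee_pos: [573.2, 47.5, 87.5]
ee_rot: [-7.6, 89.5, -7.1]
force: [0.5, -13.1, 3.2]
gripper_width: 12.4
[573.19024016  47.46301449  87.46760949] [  0.53515346 -13.13475204   3.19056365] 12.420292339560367 [  3.64391999  24.20942815 100.28662451  -0.11718578  54.99843187
 -86.80066429]
```

```bash
cat > arc.py <<'E'
from h import *
def T(a,f=.55,h=(620.8,52),C0=(572.5,99.5),d=12):
    a=np.deg2rad(a);t=f*a
    dx,dz=C0[0]-h[0],C0[1]-h[1]
    c=np.array([h[0]+dx*np.cos(a)+dz*np.sin(a),h[1]-dx*np.sin(a)+dz*np.cos(a)])
    return c+d*np.array([-np.sin(t),-np.cos(t)]),t
def table(a0,angs):
    p0,t0=T(a0)
    for a in angs:
        p,t=T(a);d=p-p0
        xt=np.array([-np.sin(t0),-np.cos(t0)]);zt=np.array([np.cos(t0),-np.sin(t0)])
        print(a,[round(d@xt,1),0,round(d@zt,1)],[0,round(np.rad2deg(t-t0),1),0],p.round(0))
if __name__=="__main__":
    table(0,[4,8,12,16,20]);table(20,[25,30,35,40]);table(40,[45,50,55])
E
python3 arc.py
python3 -m handwheel '{"gripper":[1,1],"offset":[[0,-0.8,0],[0,-0.8,0]],"rot":[[0,0,0],[0,0,0]]}' 25
```

```text
4 [np.float64(-3.3), 0, np.float64(3.0)] [0, np.float64(2.2), 0] [575.  91.]
8 [np.float64(-6.3), 0, np.float64(6.2)] [0, np.float64(4.4), 0] [579.  94.]
12 [np.float64(-9.1), 0, np.float64(9.6)] [0, np.float64(6.6), 0] [582.  97.]
16 [np.float64(-11.6), 0, np.float64(13.1)] [0, np.float64(8.8), 0] [586.  99.]
20 [np.float64(-13.9), 0, np.float64(16.9)] [0, np.float64(11.0), 0] [589. 101.]
25 [np.float64(-3.3), 0, np.float64(4.3)] [0, np.float64(2.8), 0] [594. 104.]
30 [np.float64(-6.2), 0, np.float64(8.9)] [0, np.float64(5.5), 0] [599. 106.]
35 [np.float64(-8.7), 0, np.float64(13.7)] [0, np.float64(8.2), 0] [605. 107.]
40 [np.float64(-10.7), 0, np.float64(18.8)] [0, np.float64(11.0), 0] [610. 108.]
45 [np.float64(-2.5), 0, np.float64(4.8)] [0, np.float64(2.8), 0] [615. 109.]
50 [np.float64(-4.6), 0, np.float64(9.8)] [0, np.float64(5.5), 0] [621. 109.]
55 [np.float64(-6.2), 0, np.float64(14.9)] [0, np.float64(8.2), 0] [626. 108.]
time_s: 6.33
ee_pos: [573.2, 46.9, 87.5]
ee_rot: [-1.0, 89.5, -0.5]
force: [-0.3, -1.3, 5.2]
gripper_width: 12.1
```

```bash
python3 -m handwheel '{"gripper":[1,1,1,1,1],"offset":[[-3.3,0,3],[-6.3,0,6.2],[-9.1,0,9.6],[-11.6,0,13.1],[-13.9,0,16.9]],"rot":[[0,2.2,0],[0,4.4,0],[0,6.6,0],[0,8.8,0],[0,11,0]]}'
python3 - <<'E'
from h import *
import cv2
s=state();print(s["ee_pos"],s["ee_rot"],s["force"],s["torque"],s["gripper_width"])
a=grab_frame("side")[170:270,230:350,::-1]; cv2.imwrite("pics/s3.png",cv2.resize(a,None,fx=6,fy=6,interpolation=cv2.INTER_CUBIC))
E
```

```text
time_s: 6.75
ee_pos: [584.9, 47.0, 98.4]
ee_rot: [-179.9, 78.6, -179.4]
force: [-6.4, -1.1, -4.7]
gripper_width: 12.0
[584.91121719  47.03365647  98.42802835] [-179.85162837   78.61484674 -179.38464852] [-6.3572642  -1.07525376 -4.72839581] [-0.15001566  1.01415492  0.0209659 ] 11.958951276403996
```

View pics/s3.png

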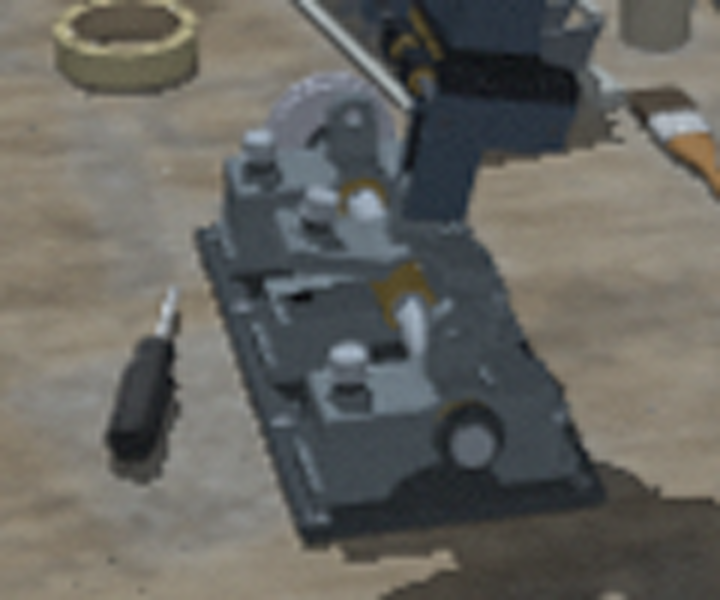

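The middle cap is rising with its bolt, whose head is now at (320,200) in the zoomed view. Forces are small, so I'll carry on.

```bash
python3 -m handwheel '{"gripper":[1,1,1,1,1],"offset":[[-3.3,0,4.3],[-6.2,0,8.9],[-8.7,0,13.7],[-10.7,0,18.8],[-10.7,0,18.8]],"rot":[[0,2.8,0],[0,5.5,0],[0,8.2,0],[0,11,0],[0,11,0]]}'
python3 - <<'E'
from h import *
s=state();print(s["ee_pos"],s["ee_rot"],s["force"],s["torque"],s["gripper_width"],s["qpos"])
E
```

```text
time_s: 7.22
ee_pos: [607.7, 47.2, 106.7]
ee_rot: [-179.9, 67.7, -179.5]
force: [-6.9, -0.0, 1.7]
gripper_width: 12.0
[607.65842051  47.20252316 106.69457946] [-179.93680207   67.70970022 -179.47318351] [-6.92381629 -0.01469025  1.65697048] [-0.13139144  1.32692772  0.06526928] 12.04747884996851 [  2.87097572  37.97775542  75.5413299    0.88913616  88.7545351
 -87.78696611]
```

```bash
python3 -m handwheel '{"gripper":[1,1,1,1,1],"offset":[[-2.5,0,4.8],[-4.6,0,9.8],[-6.2,0,14.9],[-7,0,18],[-7,0,18]],"rot":[[0,2.8,0],[0,5.5,0],[0,8.2,0],[0,10,0],[0,10,0]]}'
python3 -m handwheel '{"gripper":[1,1,1,1,1],"offset":[[0,0,0],[0,0,0],[0,0,0],[0,0,0],[0,0,0]],"rot":[[0,0,0],[0,0,0],[0,0,0],[0,0,0],[0,0,0]]}'
python3 - <<'E'
from h import *
import cv2
s=state();print(s["ee_pos"],s["ee_rot"],s["force"],s["torque"],s["gripper_width"])
im=grab_frame("side"); cv2.imwrite("pics/s4.png",cv2.resize(im[170:270,230:350,::-1],None,fx=6,fy=6,interpolation=cv2.INTER_CUBIC))
cv2.imwrite("pics/w4.png",grab_frame("wrist")[:,:,::-1])
cv2.imwrite("pics/t4.png",grab_frame("top")[:,:,::-1])
E
```

```text
time_s: 7.63
ee_pos: [627.7, 47.4, 106.9]
ee_rot: [-180.0, 57.9, -179.5]
force: [-5.9, -1.0, 2.0]
gripper_width: 12.0
time_s: 8.05
ee_pos: [627.4, 47.4, 107.0]
ee_rot: [-179.9, 58.1, -179.5]
force: [-4.7, -1.4, -2.1]
gripper_width: 11.8
[627.39802532  47.36570598 106.96694564] [-179.94360393   58.11871862 -179.47562093] [-4.6649064  -1.36960155 -2.14939739] [-0.16991899  0.57744404  0.11314649] 11.817485515854568
```

View pics/s4.png

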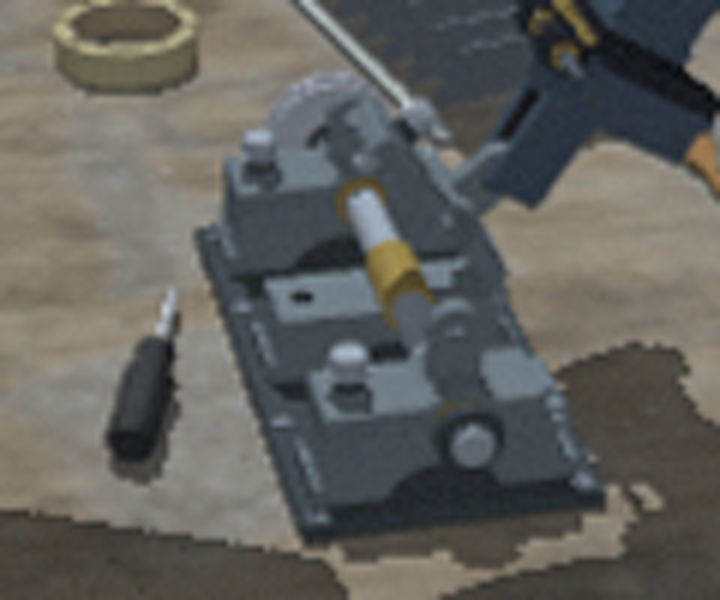

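View pics/w4.png

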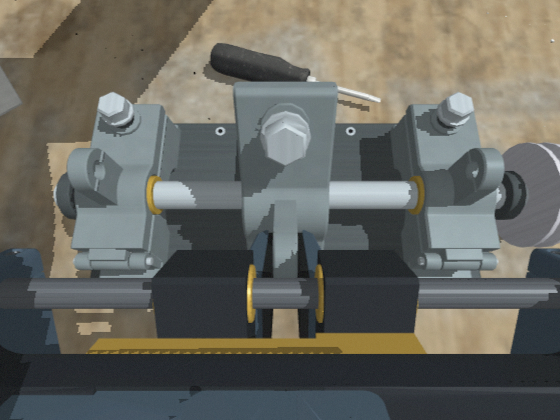

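View pics/t4.png

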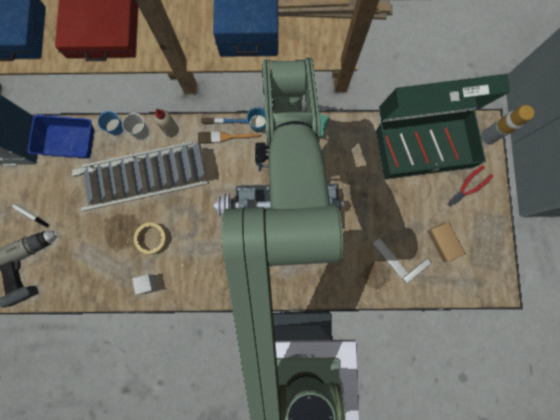

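Run:
```python
from h import *
s=state();c=wcam(s);p=[569.8,47.6,.46]
for a in range(40,70,4):
    t=np.deg2rad(a); f=lambda x,z:[51+x*np.cos(t)+z*np.sin(t),0,52-x*np.sin(t)+z*np.cos(t)]
    print(a,proj(stand(p,[f(-107,38)]),c).round(0))
print(proj(stand(p,BOLT),c).round(0), s["force"],s["qvel"].round(2))
```

```text
40 [[285. 117.]]
44 [[285. 125.]]
48 [[285. 135.]]
52 [[285. 146.]]
56 [[285. 159.]]
60 [[285. 174.]]
64 [[285. 191.]]
68 [[285. 209.]]
[[461. 105.]
 [285. 105.]
 [110. 105.]] [-5.18113017 -1.45351524 -0.68622088] [ 0.03 -0.08 -0.02 -0.01  0.    0.08]
```

The wrist view puts the loose bolt's head at (287,140), which means about 50°. The TCP geometry gives about 57°. Both are above 45°, but I'll add a few degrees of margin.

```bash
python3 -c "
from arc import *
table(58,[61,64])"
python3 -m handwheel '{"gripper":[1,1,1,1,1],"offset":[[-1,0,3.1],[-1.5,0,6.3],[-1.5,0,6.3],[-1.5,0,6.3],[-1.5,0,6.3]],"rot":[[0,1.7,0],[0,3.3,0],[0,3.3,0],[0,3.3,0],[0,3.3,0]]}'
python3 -m handwheel '{"gripper":[1,1,1,1,1],"offset":[[0,0,0],[0,0,0],[0,0,0],[0,0,0],[0,0,0]],"rot":[[0,0,0],[0,0,0],[0,0,0],[0,0,0],[0,0,0]]}'
python3 - <<'E'
from h import *
import cv2
s=state();c=wcam(s);p=[569.8,47.6,.46];print(s["ee_pos"],s["force"],s["gripper_width"])
im=grab_frame("wrist")[:,:,::-1].copy()
for a in range(46,66,3):
    t=np.deg2rad(a); f=lambda x,z:[51+x*np.cos(t)+z*np.sin(t),0,52-x*np.sin(t)+z*np.cos(t)]
    print(a,proj(stand(p,[f(-107,38),f(-51,22)]),c).round(0).tolist())
cv2.imwrite("pics/w5.png",cv2.resize(im[50:260,180:390],None,fx=2.8,fy=2.8,interpolation=cv2.INTER_CUBIC))
E
```

```text
61 [np.float64(-1.1), 0, np.float64(3.0)] [0, np.float64(1.6), 0] [632. 107.]
64 [np.float64(-2.0), 0, np.float64(6.1)] [0, np.float64(3.3), 0] [635. 106.]
time_s: 8.62
ee_pos: [633.9, 47.4, 105.6]
ee_rot: [-180.0, 54.9, -179.5]
force: [-5.0, -2.0, 0.9]
gripper_width: 12.1
time_s: 9.03
ee_pos: [633.9, 47.4, 105.6]
ee_rot: [-180.0, 54.9, -179.5]
force: [-5.1, -1.0, 0.4]
gripper_width: 11.9
[633.89874047  47.44615881 105.6077671 ] [-5.07390579 -1.01780378  0.3723916 ] 11.911224388991808
46 [[285.0, 115.0], [285.0, 207.0]]
49 [[285.0, 122.0], [285.0, 211.0]]
52 [[285.0, 129.0], [285.0, 215.0]]
55 [[285.0, 138.0], [285.0, 219.0]]
58 [[285.0, 147.0], [285.0, 223.0]]
61 [[285.0, 158.0], [285.0, 228.0]]
64 [[285.0, 169.0], [285.0, 232.0]]
```

View pics/w5.png

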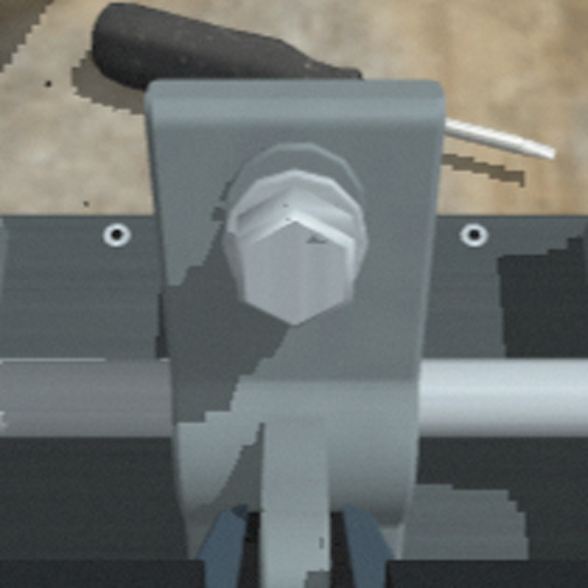

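The bolt's head top is now at about row 147 in the wrist view, so the cap stands near 58° open. The reading is steady, and the screwdriver, square and tape roll look unmoved. I'll hand it in.

```bash
python3 -c "
from workcell import *
print(job_done())"
```

```text
the job is handed in; nothing more can be done
None
```

The middle bolt is the one with the lost thread. I handed the job in at about 9 s with the middle cap pinched by its eye and held open at about 58°.

- **Finding the bolt:** The left bolt was rigid: it took 7.6 N without sinking. The middle bolt sank about 3.4 mm under 2 to 3.6 N. I did not tap the right bolt, since the loose one was already found.
- **Cap angle:** The last wrist picture gives about 58°, and the arc I commanded ended at 64°. Before the final lift, the picture gave about 50° and the gripper position about 57°. That disagreement is why I opened the cap further.
- **Hold:** Two readings 0.4 s apart showed the gripper in the same place. The force on the tool was about 5 N and the grip was set to 25 N, on the 12 mm plate.
- **Bystanders:** The tape roll and square were where they started in the last top and side pictures, and the screwdriver likewise in the last side picture. These were taken just before the final 6° of lift. I compared them by eye, not by measurement.

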